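Lid the glaze pots and shut them in the slide-cover case

TASK

Put the glaze pots away: close every pot on the table with the lid of its own colour, properly seated, and stand the lidded pots upright on the floor of the wooden case, whose cover must first be slid open. Then slide the cover fully shut; a lid whose pot is missing is not needed, and leave the other things on the table where they are.

Things in the scene. Friction and masses are not known exactly. Their poses are not given: they have to be found in the camera images.
- box: Fixed wooden case with sliding cover. Origin: underside, centre of the open-topped front compartment; x from front wall to rear, y along its length, z up. Compartment inside 165 mm in x, 250 mm in y, floor at z 6 mm, walls 7 mm thick, tops at z 84 mm; room for three pots in a row along y. Behind it (x 82 to 254 mm) a closed half of equal height, over which the open cover lies.
- cover (a joint): Slide position of the flat plywood cover (172 x 250 x 6 mm, top at 91 mm above the table) in m: 0 = fully shut over the compartment, 0.165 = fully open over the rear half; grows along the box's +x. It slides stiffly (about 2 N) and stays where it is left.
- cover_grip (a point): Centre of the top edge of the black bar handle on the cover: 14 mm thick along the box's x, 90 mm long along its y, 28 mm tall above the cover, top 119 mm above the table. It lies at box x = -55 mm when shut and moves with the cover.
- pot_blue: Open round blue glazed pot, 62 mm diameter, 44 mm tall, wall 5.5 mm, mouth 51 mm. Loose, upright, 0.16 kg. Origin: centre of its underside, z up. May be absent.
- lid_blue: The blue lid: disc 59 mm diameter and 6 mm thick with a plug 45 mm diameter and 7 mm deep below and a pale wooden knob 22 mm diameter and 18 mm tall on top (31 mm in all). Loose, 0.06 kg, lying plug down. Origin: centre of the plug's underside, z up; 37 mm above the pot's origin when seated.
- pot_yellow: Open round yellow glazed pot, 62 mm diameter, 44 mm tall, wall 5.5 mm, mouth 51 mm. Loose, upright, 0.16 kg. Origin: centre of its underside, z up. May be absent.
- lid_yellow: The yellow lid: disc 59 mm diameter and 6 mm thick with a plug 45 mm diameter and 7 mm deep below and a pale wooden knob 22 mm diameter and 18 mm tall on top (31 mm in all). Loose, 0.06 kg, lying plug down. Origin: centre of the plug's underside, z up; 37 mm above the pot's origin when seated.
- pot_red: Open round red glazed pot, 62 mm diameter, 44 mm tall, wall 5.5 mm, mouth 51 mm. Loose, upright, 0.16 kg. Origin: centre of its underside, z up. May be absent.
- lid_red: The red lid: disc 59 mm diameter and 6 mm thick with a plug 45 mm diameter and 7 mm deep below and a pale wooden knob 22 mm diameter and 18 mm tall on top (31 mm in all). Loose, 0.06 kg, lying plug down. Origin: centre of the plug's underside, z up; 37 mm above the pot's origin when seated.
- tape: Roll of tan masking tape lying flat, 92 mm diameter, 25 mm tall; bystander. Origin: underside centre.
- wipes: Green pack of wipes, 110 x 160 x 50 mm; bystander. Origin: underside centre.
- spray: White spray bottle standing, 52 mm diameter, 190 mm tall; bystander. Origin: underside centre.
- phone: Black phone lying flat, 75 x 155 x 9 mm; bystander. Origin: underside centre.
- spatula: Wooden modelling tool lying along its x, 200 mm long, 14 mm thick; bystander. Origin: underside centre.
Mind the look-alikes: they are no part of the job. What is shaped like the lid_yellow but green, pink or turquoise is not meant.

How it is judged (in metres and radians):
On the way, in this order (a step that is already met when the one before it is completed fails the run):
1. the cover has been slid open (value of joint cover above 0.11 m), for 0.2 s.
2. every pot stands in the case with its own lid seated (x of pot_blue in the frame of box between -0.0825 and 0.0825 m and y of pot_blue in the frame of box between -0.125 and 0.125 m and z of pot_blue in the frame of box between 0 and 0.012 m and angle between each of pot_blue, pot_yellow, pot_red's own z axis and vertical below 0.12 rad and horizontal distance between lid_blue and pot_blue below 0.006 m and z of lid_blue in the frame of pot_blue between 0.032 and 0.041 m and angle between the z axis of lid_blue and the z axis of pot_blue, either way round below 0.1 rad and x of pot_yellow in the frame of box between -0.0825 and 0.0825 m and y of pot_yellow in the frame of box between -0.125 and 0.125 m and z of pot_yellow in the frame of box between 0 and 0.012 m and horizontal distance between lid_yellow and pot_yellow below 0.006 m and z of lid_yellow in the frame of pot_yellow between 0.032 and 0.041 m and angle between the z axis of lid_yellow and the z axis of pot_yellow, either way round below 0.1 rad and x of pot_red in the frame of box between -0.0825 and 0.0825 m and y of pot_red in the frame of box between -0.125 and 0.125 m and z of pot_red in the frame of box between 0 and 0.012 m and horizontal distance between lid_red and pot_red below 0.006 m and z of lid_red in the frame of pot_red between 0.032 and 0.041 m and angle between the z axis of lid_red and the z axis of pot_red, either way round below 0.1 rad), for 0.2 s.
At the end, for the whole second after the job is handed in: Every pot present stands upright (within 0.12 rad) on the floor of the case's compartment, at rest, with the lid of its own colour seated in its mouth (centred within 6 mm, 32 to 41 mm above the pot's underside, level with it within 0.1 rad), and the cover is shut to within 5 mm (all of step 2 and linear speed of each of pot_blue, pot_yellow, pot_red below 0.02 m/s and value of joint cover below 0.005 m); the robot touches nothing.
It fails at once if a bystander (tape, wipes, spray bottle, phone, modelling tool) is moved more than 4 cm (distance of any of tape, wipes, spray, phone, spatula from where it was at the start of the episode above 0.04 m).
Of pot_blue, pot_yellow, pot_red only 2 to 3 are there at a start; the rules pass over those that are not, and their reading is None.
At some moment in a run one of pot_blue, pot_yellow, pot_red, lid_blue, lid_yellow, lid_red may be knocked a few centimetres aside while the robot is not near it.
It also fails if it takes over 210 s, if anything falls off the work surface, if the arm or the gripper's body presses on something with over 40 N, if the wrist force passes 120 N, or if a joint passes its speed limit or range.

ROBOT

A 6-joint arm with a two-finger parallel gripper is mounted at the origin on the work surface. World frame = base frame: x ahead of the robot, y to its left, z up, the work surface at z = 0. Lengths are in mm, angles in rad, forces in N, time in s.
With the tool pointing down it reaches from about 250 to 800 mm from the base axis. Payload 3.9 kg.
Tool frame: the origin (TCP) lies on the centre line of the jaws, within the pads' length; the fingertips stand 11 mm ahead of it and the grasp point (between the pads) lies 8 mm behind it; z points along the fingers, y is the line along which they close (so a half turn about z gives the same grasp; the last joint's range is limited). The gripper opens to 85 mm and grips with 20 to 120 N. Pads are 22 mm wide; open, the fingers measure 114 mm over their backs; the gripper's body (76 mm by 85 mm) begins 54 mm behind the grasp point. The pads swing forward as they close: fully open they stand 13 mm farther back than shut.
Start: joints at [-1.294, 0.26, -0.138, 1.173, 0, 1.571], TCP at [143.467, -505.007, 242.304] pointing down, gripper open.
Joint ranges: [-2.78, 2.78], [-0.83, 1.72], [-1.28, 1.37], [-1.9, 2.12], [-1.57, 1.48], [-3.14, 3.14]. Speed limits (rad/s): [2.57, 2.57, 3.14, 3.14, 3.14, 3.14].

INTERFACE

Orientations are given as a 3x3 rotation matrix whose columns are the frame's x, y, z axes.
In Python, from rig import move_pose, line_to, move_j, gripper_to, pause, inverse_kinematics, camera, PlanningError, close_job, read_time_s, read_joints, read_dq, read_tau, read_position, read_ee_rot, read_wrist_force, read_wrist_torque, read_gripper_width, read_gripper_force gives the robot as it stands. Calls block until the motion is done:
- move_pose(position, orientation): joint-space move of the TCP to a pose.
- line_to(position, frame=None, velocity=150, force_limit=None): straight line of the TCP; frame=None keeps the orientation; velocity is the mean speed in mm/s. With force_limit (N) it stops when the force on the tool has changed by that much, and returns True; else False.
- move_j(angles): joint-space move.
- gripper_to(opening): opening from 0.0 (shut) to 1.0 (fully open); the grip force is fixed at half the most; returns when the fingers have stopped.
- pause(seconds).
- inverse_kinematics(position, orientation): joint angles nearest the present ones, or None.
- camera(name): name is "scene" or "top" or "wrist"; returns a dict with "pixels" (420x560x3 uint8, blue, green, red), "z_map" (420x560 float32, mm along the optical axis (not along the pixel's ray), 0 where there is no reading), "intrinsics" (3x3 intrinsics, pixels), "extrinsics" (4x4, takes a point from camera to world coordinates); the wrist camera has in their place "T_tool_cam" (4x4, takes a point from camera to tool coordinates, whose origin is the TCP and whose axes are the flange's). Camera axes: x right, y up, looking along -z (the intrinsics and any distortion apply to the point x, -y, -z); pixel columns grow to the right and rows downward; lengths in mm; the calibration is good to about 2 mm. A picture is of the moment at which its call begins: read the wrist's pose just before it.
A pose or a line that the arm cannot do raises PlanningError and nothing moves.
- close_job(): hands the job in; it is judged then, once.
Readings, each from a call of its own:
- read_time_s(): time.
- read_joints(): joint angles.
- read_dq(): joint speeds.
- read_tau(): joint torques, N m.
- read_position(): TCP position.
- read_ee_rot(): TCP orientation.
- read_wrist_force(): force on the tool from outside, world axes, zero at the start.
- read_wrist_torque(): the same for the moment, N m.
- read_gripper_width(): opening from 0.0 (shut) to 1.0 (fully open).
- read_gripper_force(): force on a finger pad.
Only numpy, scipy, OpenCV 4.12 (cv2) and the standard library are available. Lean on these libraries where they do the work, as an engineer would, in place of code of your own. Each camera call takes 0.05 s, during which the arm holds its last target. There are 200 camera calls.

## Working session

There is one attempt and no reset: what is moved stays moved. The work goes in short steps, each a Python script; the robot and the scene stay as the last script left them, time stands still between calls to the robot, and variables do not carry over. Pictures are saved under pics/ and viewed, at most 14 in all, crops included, and the job is handed in when it is done.

```bash
mkdir -p pics; cat > h.py <<'E'
import numpy as np, cv2
from rig import *
def shot(name, fn=None):
    c=camera(name)
    if fn: cv2.imwrite('pics/'+fn,c['pixels'])
    return c
def cloud(c,T=None):
    K=c['intrinsics'];z=c['z_map'];T=c['extrinsics'] if T is None else T
    v,u=np.indices(z.shape)
    P=np.stack([(u-K[0,2])/K[0,0]*z,-(v-K[1,2])/K[1,1]*z,-z],-1)
    W=P@T[:3,:3].T+T[:3,3]; W[z==0]=np.nan
    return W
E
python3 - <<'E'
from h import *
for n in('scene','top'):
    c=shot(n,n+'0.png'); np.savez(n+'0.npz',**{k:v for k,v in c.items() if not isinstance(v,str)}); print(n,c.keys(),c['intrinsics'],c['extrinsics'][:3,3])
print(read_ee_rot(),read_time_s())
E
```

```text
scene dict_keys(['pixels', 'z_map', 'intrinsics', 'extrinsics']) [[484.77002833   0.         275.16447282]
 [  0.         484.77002833 208.13929337]
 [  0.           0.           1.        ]] [ 917.69532891 -654.83086017  949.81356426]
top dict_keys(['pixels', 'z_map', 'intrinsics', 'extrinsics']) [[470.97978393   0.         281.19149638]
 [  0.         470.97978393 206.18516846]
 [  0.           0.           1.        ]] [ 433.55822274 -120.88108828 1140.75588359]
[[ 9.61944082e-01  2.73246003e-01 -4.52558279e-04]
 [ 2.73246375e-01 -9.61942552e-01  1.71612644e-03]
 [ 3.35896243e-05 -1.77447758e-03 -9.99998425e-01]] 0.1
```

```bash
ls .
```

```text
h.py
pics
scene0.npz
top0.npz
```

View pics/top0.png

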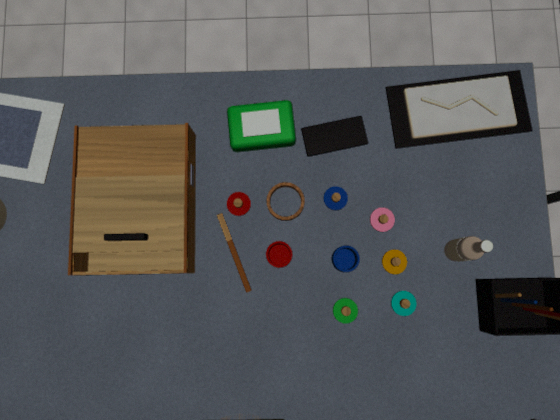

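View pics/scene0.png

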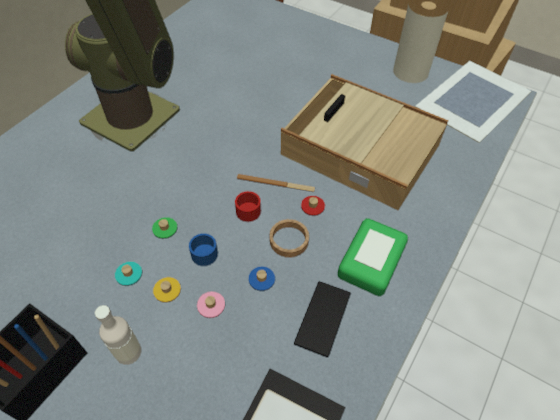

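Top view: red pot (279,255), blue pot (345,259), no yellow pot. Red lid (238,204), blue lid (336,198). Not wanted are the yellow lid (395,262), pink (383,219), green (346,310) and turquoise (404,303). The handle is at (126,237), and the cover seems partly open.

```bash
cat >> h.py <<'E'
def med(W,u,v,r,zlo,zhi):
    P=W[v-r:v+r+1,u-r:u+r+1].reshape(-1,3); P=P[(P[:,2]>zlo)&(P[:,2]<zhi)]
    return P
def circ(P):
    (c,r)=cv2.minEnclosingCircle(P[:,:2].astype(np.float32)); return np.round([*c,r,np.median(P[:,2]),len(P)],1)
E
python3 - <<'E'
from h import *
c=dict(np.load('top0.npz')); W=cloud(c)
print('table z',np.nanmedian(W[330:380,200:300,2]))
for n,u,v,lo,hi in [('potR',279,255,30,60),('potB',345,259,30,60),('lidR',238,204,7,50),('lidB',336,198,7,50),('lidY',395,262,7,50),('knobR',238,203,22,50),('knobB',336,197,22,50),('handle',126,237,105,135)]:
    P=med(W,u,v,24 if n=='handle' else 18,lo,hi); print(n,circ(P),P.mean(0).round(1))
P=med(W,126,237,24,105,135); print('h',cv2.minAreaRect(P[:,:2].astype(np.float32)))
B=W[115:285,60:200].reshape(-1,3);B=B[(B[:,2]>75)&(B[:,2]<100)];print('box',cv2.minAreaRect(B[:,:2].astype(np.float32)))
for r in list(range(122,142,4))+list(range(170,186,2))+list(range(240,282,2)): print(r,W[r,100].round(0),W[r,170].round(0))
s=cv2.resize(c['pixels'][115:285,55:205],None,fx=3.4,fy=3.4,interpolation=2);cv2.imwrite('pics/box.png',np.clip(s*1.6,0,255))
E
```

```text
table z -0.016709730611978557
potR [477.7 -97.5  30.8  43.8 193. ] [478.1 -97.4  43.5]
potB [ 463.9 -252.5   30.7   43.3  207. ] [ 463.6 -252.6   42.7]
lidR [592.   10.8  46.2  13.2 491. ] [600.    1.3  15.3]
lidB [ 614.4 -239.6   33.7   13.4  456. ] [ 610.2 -236.3   15.6]
lidY [ 454.6 -370.6   29.4   13.3  482. ] [ 454.5 -369.    15.7]
knobR [603.1  -1.4  10.8  31.1  66. ] [602.7  -1.9  30.7]
knobB [ 610.7 -236.2   10.8   31.1   68. ] [ 610.1 -236.3   30.7]
handle [522.6 238.4  45.6 118.6 286. ] [520.7 237.8 117.9]
h ((521.095458984375, 238.36672973632812), (14.343975067138672, 91.11660766601562), 0.4923817813396454)
box ((612.7267456054688, 238.81198120117188), (267.16387939453125, 344.85052490234375), 89.71976470947266)
122 [824. 349.  -2.] [819. 171.  -3.]
126 [812. 348.   0.] [780. 149.  85.]
130 [774. 312.  87.] [771. 149.  83.]
134 [766. 314.  81.] [761. 149.  84.]
138 [756. 313.  84.] [750. 148.  86.]
170 [680. 311.  83.] [674. 147.  87.]
172 [674. 309.  86.] [671. 148.  83.]
174 [670. 309.  86.] [666. 149.  81.]
176 [665. 310.  84.] [660. 146.  90.]
178 [659. 307.  90.] [655
[... 342 characters left out ...]
. 145.  90.]
252 [491. 303.  87.] [491. 166.   6.]
254 [490. 335.   7.] [486. 166.   4.]
256 [485. 336.   5.] [481. 165.   9.]
258 [481. 335.   7.] [477. 166.   3.]
260 [476. 335.   7.] [472. 166.   6.]
262 [471. 334.   9.] [467. 166.   4.]
264 [466. 336.   4.] [462. 165.   9.]
266 [461. 335.   7.] [457. 165.   9.]
268 [457. 336.   4.] [453. 166.   3.]
270 [452. 335.   5.] [448. 166.   5.]
272 [446. 301.  88.] [442. 145.  86.]
274 [442. 303.  83.] [438. 167.  -0.]
276 [438. 338.  -3.] [434. 166.   2.]
278 [433. 335.   3.] [429. 167.  -1.]
280 [428. 335.   3.] [424. 167.  -0.][ WARN:0@0.215] global loadsave.cpp:1063 imwrite_ Unsupported depth image for selected encoder is fallbacked to CV_8U.
```

View pics/box.png

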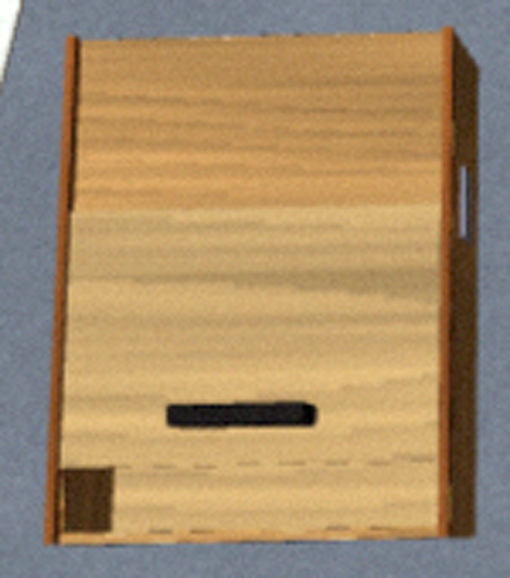

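```bash
cat >> h.py <<'E'
def Rd(a): return np.array([[np.cos(a),np.sin(a),0],[np.sin(a),-np.cos(a),0],[0,0,-1.]])
def go(x,y,z,a): move_pose([x,y,z],Rd(a))
def rep(s=''): print(s,'t',round(read_time_s(),1),'p',np.round(read_position(),1),'w',round(read_gripper_width(),3),'gF',np.round(read_gripper_force(),1),'F',np.round(read_wrist_force(),1))
E
python3 - <<'E'
from h import *
H=np.pi/2
go(350,-200,300,H); go(521,238,220,H); gripper_to(0.5)
print(line_to([521,238,108],velocity=120,force_limit=15)); rep()
gripper_to(0); rep('grip')
print(line_to([637,238,108],velocity=80,force_limit=30)); rep('slid')
gripper_to(0.5); line_to([637,238,220]); go(350,150,320,H)
c=shot('top','top1.png');np.savez('top1.npz',**c)
W=cloud(c); P=W[100:285,60:200].reshape(-1,3);P=P[(P[:,2]>108)&(P[:,2]<130)];print(cv2.minAreaRect(P[:,:2].astype(np.float32)));rep()
E
```

```text
False
 t 4.8 p [521.6 238.3 108.7] w 0.501 gF 0.0 F [0.2 0.5 0.9]
grip t 5.2 p [521.6 238.2 109. ] w 0.148 gF 60.0 F [-0.9 -0.4  4.5]
False
slid t 6.8 p [637.6 237.7 109. ] w 0.147 gF 60.1 F [-0.9 -0.9  6.2]
((637.2774658203125, 237.4061737060547), (91.41766357421875, 14.821399688720703), 89.8232650756836)
 t 9.3 p [351.2 150.5 319.6] w 0.499 gF 0.0 F [0.2 0.3 0.3]
```

View pics/top1.png

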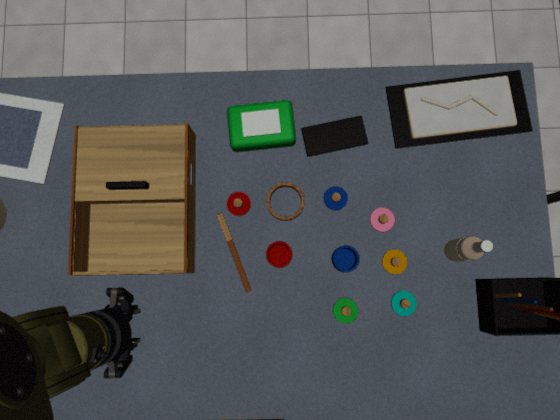

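The cover is open (handle (127,185)) and the compartment is empty. Next, the pots go in, each re-measured just before its pick.

```bash
cat >> h.py <<'E'
H=np.pi/2
def find(col,kind,c=None,box=False):
    c=c or camera('top'); W=cloud(c); h=cv2.cvtColor(c['pixels'],cv2.COLOR_BGR2HSV)
    hu,s=h[...,0].astype(int),h[...,1]
    m=((hu<6)|(hu>174) if col=='red' else abs(hu-110)<9)&(s>150)&(h[...,2]>45)
    roi=np.zeros(m.shape,bool)
    if box: roi[185:280,60:200]=1
    else: roi[150:350,200:430]=1
    n,L,st,_=cv2.connectedComponentsWithStats((m&roi).astype(np.uint8))
    out=[]
    for i in range(1,n):
        if st[i,4]<120: continue
        P=W[L==i]; top=np.nanpercentile(P[:,2],90); k='pot' if top>25 else 'lid'
        if box: out.append((top,P)); continue
        if k!=kind: continue
        P=P[(P[:,2]>33)&(P[:,2]<55)] if k=='pot' else P[(P[:,2]>8)&(P[:,2]<19)]
        P=P[np.linalg.norm(P[:,:2]-np.median(P[:,:2],axis=0),axis=1)<36]
        out.append(circ(P))
    return out
def pick_pot(col,dst):
    f=find(col,'pot'); print(col,f); assert len(f)==1 and 28<f[0][2]<34
    x,y=f[0][:2]
    gripper_to(1.0); go(x,y,160,H)
    assert not line_to([x,y,20],velocity=120,force_limit=12); rep('down')
    gripper_to(0); rep('grip'); assert read_gripper_width()>.5
    zg=read_position()[2]
    line_to([x,y,180],velocity=150)
    go(dst[0],dst[1],200,H); rep('carry')
    print(line_to([dst[0],dst[1],zg+8],velocity=100,force_limit=20)); print(line_to([dst[0],dst[1],zg+5.5],velocity=20,force_limit=5)); rep('set')
    gripper_to(1.0); rep('rel'); line_to([dst[0],dst[1],200]); 
E
python3 - <<'E'
from h import *
for k in ('pot','lid'):
  for c in ('red','blue'): print(c,k,find(c,k))
pick_pot('red',(527,290)); go(350,150,320,H); rep()
E
```

```text
red pot [array([478.1, -96.9,  30.4,  43.9, 170. ])]
blue pot [array([ 464.2, -251.5,   30.3,   43.4,  178. ])]
red lid [array([604. ,  -1.5,  28.9,  13.4, 354. ])]
blue lid [array([ 611.2, -236.4,   29.1,   13.1,  348. ])]
red [array([478.2, -97. ,  30.5,  43.9, 170. ])]
down t 12.6 p [478.9 -97.1  20.6] w 1.002 gF 0.0 F [-0.1 -0.6  0.1]
grip t 13.0 p [478.8 -97.1  21.2] w 0.713 gF 64.2 F [-0.8  0.7  7. ]
carry t 15.7 p [527.1 288.8 199.8] w 0.717 gF 65.1 F [-0.2 -0.1 -2.2]
False
True
set t 17.7 p [527.8 290.4  27.2] w 0.717 gF 65.7 F [ 0.1 -0.6  6.5]
rel t 18.1 p [526.3 289.7  25.6] w 1.003 gF 0.0 F [-0.7  0.4  0.4]
 t 20.4 p [350.8 150.4 319.5] w 1.0 gF 0.0 F [ 0.4 -0.2  0. ]
```

```bash
python3 - <<'E'
from h import *
pick_pot('blue',(527,185)); go(350,100,320,H); rep()
c=shot('top','top2.png')
for k,P in find('x' if 0 else 'red','pot',c,box=True)+find('blue','pot',c,box=True):
    Q=P[(P[:,2]>43)&(P[:,2]<62)]; print(k,circ(Q))
for x in('red','blue'): print(find(x,'lid',c),find(x,'pot',c))
cv2.imwrite('pics/t2.png',cv2.resize(c['pixels'][110:350,50:430],None,fx=2,fy=2))
E
```

```text
blue [array([ 464.6, -251. ,   30.3,   43.7,  175. ])]
down t 23.6 p [ 465.2 -251.3   20.6] w 1.0 gF 0.0 F [ 0.7 -0.5  0.1]
grip t 24.0 p [ 465.1 -251.3   21.2] w 0.708 gF 64.4 F [-2.5  0.3  5.9]
carry t 26.8 p [527.1 184.  199.8] w 0.705 gF 65.1 F [ 0.4  0.1 -2.8]
False
True
set t 28.9 p [527.8 185.3  27.2] w 0.704 gF 65.7 F [ 1.  -1.2  6.4]
rel t 29.3 p [526.2 184.7  25.7] w 0.999 gF 0.0 F [0.1 0.1 0.3]
 t 31.5 p [350.8 100.3 319.4] w 0.999 gF 0.0 F [-0.5  0.4  0.8]
50.920045026861274 [527.6 290.1  31.4  49.7 176. ]
51.35673086775614 [527.3 183.6  30.8  49.9 146. ]
[array([604.2,  -1.6,  29.2,  13.2, 356. ])] []
[array([ 611.2, -236.2,   28.8,   13. ,  348. ])] []
```

View pics/t2.png

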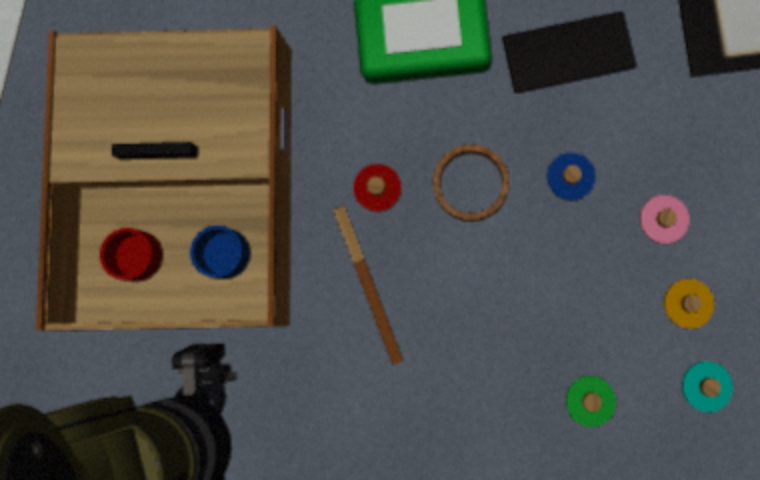

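Both pots stand in the case (red (131,254), blue (220,252) in the crop). Now the lids.

```bash
cat >> h.py <<'E'
def pick_lid(col,dst):
    f=find(col,'lid'); print(col,f); assert len(f)==1 and 27<f[0][2]<33
    x,y=f[0][:2]
    gripper_to(.5); go(x,y,160,H)
    assert not line_to([x,y,25],velocity=120,force_limit=12)
    gripper_to(0); rep('grip'); assert read_gripper_width()>.15
    zg=read_position()[2]
    line_to([x,y,180],velocity=150)
    go(*dst,200,H)
    print(line_to([*dst,zg+53],velocity=100,force_limit=10))
    print(line_to([*dst,zg+41.5],velocity=25,force_limit=4)); rep('set'); print('h',read_position()[2]-zg)
E
python3 - <<'E'
from h import *
pick_lid('red',(527.5,289.7))
E
```

```text
red [array([603.9,  -1.3,  28.9,  13.2, 351. ])]
grip t 34.9 p [604.6  -1.3  26.1] w 0.227 gF 58.6 F [-1.2  0.6  5.5]
False
True
set t 39.1 p [527.6 289.8  69.1] w 0.227 gF 59.1 F [0.1 0.1 4.6]
h 42.989097098535765
```

```bash
python3 - <<'E'
from h import *
gripper_to(.5); p=read_position(); line_to([p[0],p[1],200]); go(350,100,320,H)
pick_lid('blue',(527,184.2))
gripper_to(.5); p=read_position(); line_to([p[0],p[1],200]); go(350,100,320,H)
c=shot('top','top3.png'); W=cloud(c)
for u in((115,290),(160,184)):
    pass
B=W[185:280,60:200].reshape(-1,3)
for n,cx,cy in(('red',527.5,290),('blue',527,184)):
    Q=B[np.hypot(B[:,0]-cx,B[:,1]-cy)<40]; print(n,'disc',circ(Q[(Q[:,2]>45)&(Q[:,2]<64)]),'knob',circ(Q[(Q[:,2]>66)&(Q[:,2]<82)]))
rep(); cv2.imwrite('pics/t3.png',cv2.resize(c['pixels'][110:350,50:430],None,fx=2,fy=2))
E
```

```text
blue [array([ 611.5, -235.9,   29. ,   13.2,  351. ])]
grip t 45.1 p [ 612.3 -236.2   26.2] w 0.227 gF 58.7 F [-1.1  0.1  6.1]
False
True
set t 49.6 p [527.1 184.3  69.2] w 0.228 gF 59.2 F [0.1 0.8 3.9]
h 42.9661970481486
red disc [527.1 288.9  31.1  55.8 481. ] knob [527.7 289.2  10.9  73.6  78. ]
blue disc [527.5 182.8  31.   56.  467. ] knob [526.6 183.4  11.2  73.7  75. ]
 t 52.0 p [350.9 100.4 319.1] w 0.498 gF 0.0 F [-0.4  0.7  0. ]
```

View pics/t3.png

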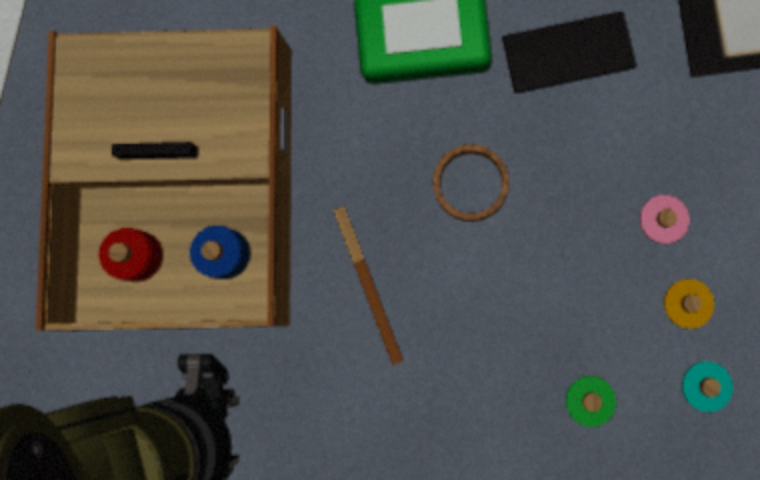

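Both lids sit at the right height (disc tops at 56 mm, knobs centred). Now shut the cover.

```bash
python3 - <<'E'
from h import *
go(637,237.5,220,H); gripper_to(.5); print(line_to([637,237.5,108],velocity=120,force_limit=15))
gripper_to(0); rep('grip')
print(line_to([485,237.5,108],velocity=80,force_limit=20)); rep('slid')
print(line_to([465,237.5,108],velocity=15,force_limit=15)); rep('end')
gripper_to(.5); p=read_position(); line_to([p[0],p[1],220]); go(350,-50,320,H); pause(.3)
c=shot('top','top4.png'); W=cloud(c); P=W[100:285,60:200].reshape(-1,3);P=P[(P[:,2]>108)&(P[:,2]<130)];print(cv2.minAreaRect(P[:,:2].astype(np.float32)));rep()
cv2.imwrite('pics/t4.png',cv2.resize(c['pixels'][110:350,50:430],None,fx=2,fy=2))
E
```

```text
False
grip t 54.9 p [637.6 237.7 109.1] w 0.151 gF 60.2 F [-0.6 -0.8  3.5]
False
slid t 57.0 p [486.2 238.4 109.1] w 0.149 gF 60.6 F [0.4 0.8 7.1]
True
end t 57.9 p [474.7 238.4 109.1] w 0.148 gF 60.4 F [1.8 1.3 2.3]
((474.7026672363281, 238.45584106445312), (89.42903137207031, 13.254127502441406), 88.64295196533203)
 t 60.8 p [350.2 -49.6 319.7] w 0.499 gF 0.0 F [0.8 0.5 0.2]
```

View pics/t4.png

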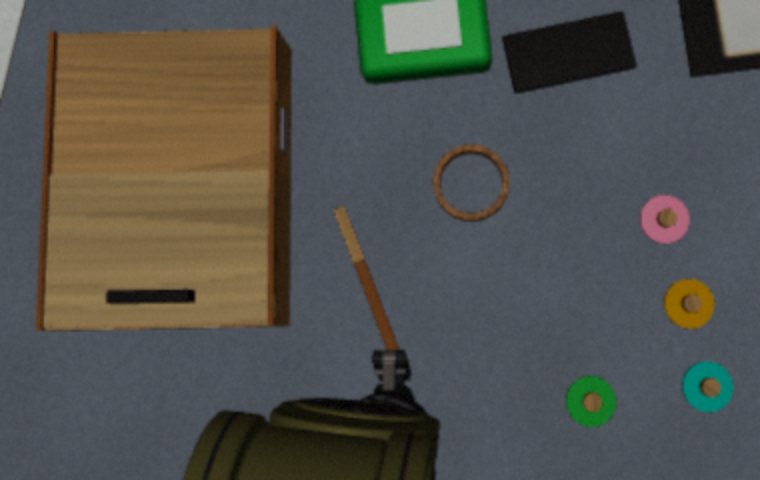

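The cover is fully shut against its stop (handle at x = 474.7, expected about 475). The bystanders are where they were and the arm is clear.

```bash
python3 -c "
from rig import *
print(close_job())"
```

```text
the job is handed in; nothing more can be done
None
```

The job is handed in: the red and blue pots (there was no yellow pot) stand in the case with their own lids seated, the cover is shut against its stop, and the other things were left where they were; no verdict came back.

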